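Clamp the puppet torso with a quick clamp and close its guard

TASK

Squeeze and release the bench clamp's trigger again and again until its sliding jaw holds the maple torso block firmly against the fixed jaw, then let the trigger go; work the jaw only by the trigger, squeeze with moderate force, and stop once it grips, for hard squeezing after that dents the wood. Then lower the wire guard gently over the block until it lies fully down, never letting it drop, with the block still upright and the funnel, bell and dish left alone.

Things in the scene. Friction and masses are not known exactly. Their poses are not given: they have to be found in the camera images.
- clamp: Plywood board 240 x 360 x 20 mm carrying all the fixed clamp. Origin: on the table; x runs from the clamp to the guard's hinge, y along the clamp bar from grip to fixed jaw, z up. The bar lies 60 mm up. A sheet metal chute (44 mm wide, falling to -y) hangs over grip and trigger: its edge is 10 mm to +x of and 100 mm above point grip, so a vertical hand hits it; keep to its -x side and lean.
- grip (a point): Middle of the fixed wooden grip where a finger rests. Grip: 14 mm thick along clamp y, 24 mm wide, leaning 30 degrees from vertical with its top towards clamp -x; its end is 15 mm further up the lean. It does not give: only the trigger moves, towards -y. Trigger and grip together are 48 mm over their outer faces at rest, 30 mm when fully squeezed (their middle is then 8 mm to +y of this point).
- trigger_bar (a point): Centre of the trigger's aluminium cross bar, 12 mm thick and 32 mm long, lying across the lean at the height of point grip, 35 mm from it to clamp +y at rest. A hand leaning 30 degrees (fingers pointing to clamp +x and down), closing along clamp y, takes both. Fingers with 80 mm opening fit with the hand centred 8 mm to +y of point grip; then only the trigger's finger pushes.
- trigger (a joint): Squeeze of the trigger, rad: 0 let go (a spring returns it), 0.305 fully squeezed (18 mm at the cross bar). Each full stroke pushes the jaw on by about 7 mm; the jaw stays when it is let go. A gripper set to 20 N closes it fully while the jaw is free. Once the part is held, 20 N stops it short, 0.02 to 0.15 rad before its end: firm. Grips of 40 N and more, repeated on the held part, dent it.
- jaw: Sliding bar with jaw and sprung rubber pad; it moves along clamp +y only. Its origin lies at the clamp's origin, shifted by the jaw's travel (0 to 80 mm) along clamp y.
- pad_face (a point): Centre of the sliding jaw's rubber pad face, 60 mm wide and 55 mm tall, 62 mm above the table. The fixed jaw's face lies across clamp y at y = 95 mm of the clamp.
- torso: Turned maple torso block with hip and chest rings, 56 mm across, 80 mm tall, standing loose on the board between the jaws. Origin: centre of its underside, z up.
- torso_mid (a point): Centre of the torso block, half-way up.
- guard_bar (a point): Middle of the wire guard's outer bar, a 10 mm thick steel bar 140 mm long, parallel to the hinge and 160 mm from it. The guard is open wire: between this bar and the next cross bar, 55 mm nearer the hinge, there is nothing, so fingers can straddle the bar.
- guard_hinge (a point): Middle of the guard's hinge axis, which runs along clamp y, 115 mm above the table. The bar moves on a circle of 160 mm radius about it, over the top and down to clamp -x.
- guard (a joint): Angle of the guard, rad: 0 lying level on its rests over the jaws, 1.57 upright, 1.75 fully open, leaning back on its stop. It weighs 250 g, turns freely and falls shut by itself once tipped past upright.
- funnel: Copper funnel standing on its wide mouth, 110 mm across, 97 mm tall. Origin: centre of its underside. Leave alone.
- bell: Bronze stage bell, 76 mm across, 92 mm tall. Origin: centre of its underside. Leave alone.
- dish: Round tin dish with two ceramic eyes, 90 mm across, 28 mm tall with the eyes. Origin: centre of its underside. Leave alone.

How it is judged:
On the way:
1. the block is held with over 8 N between the jaws, the trigger let go, the guard still open (contact force between jaw and torso above 8 N and value of joint trigger below 0.06 rad and value of joint guard above 1.4 rad), for 0.3 s.
At the end, for the whole second after the job is handed in: The sliding jaw presses the upright block (within 0.1 rad) against the fixed jaw with over 8 N, the trigger is let go (below 0.06 rad), and the guard lies fully down (below 0.05 rad) (contact force between jaw and torso above 8 N and y of torso_mid in the frame of clamp above 0.06 m and value of joint trigger below 0.06 rad and value of joint guard below 0.05 rad and angle between torso's own z axis and vertical below 0.1 rad and linear speed of torso below 0.02 m/s); the robot touches nothing.
It fails at once if the block is pressed so hard (over 38 N) that the wood dents (contact force between jaw and torso above 38 N).
It fails at once if the guard drops onto its rests (faster than 2 rad/s in the last 0.2 rad) (value of joint guard below 0.2 rad and velocity of joint guard below -2 rad/s).
It fails at once if the robot pushes the sliding jaw itself (contact force between any of the fingers, the arm and jaw above 4 N).
It fails at once if the block tips or is pushed by the robot (angle between torso's own z axis and vertical above 0.3 rad or contact force between the fingers and torso above 4 N).
It fails at once if the funnel, bell or dish is moved over 20 mm (distance of any of funnel, bell, dish from where it was at the start of the episode above 0.02 m).
It also fails if it takes over 61 s, if anything falls off the work surface, if the arm or the gripper's body presses on something with over 40 N, if the wrist force passes 120 N, or if a joint passes its speed limit or range.

ROBOT

A 6-joint arm with a two-finger parallel gripper is mounted at the origin on the work surface. World frame = base frame: x ahead of the robot, y to its left, z up, the work surface at z = 0. Lengths are in m, angles in rad, forces in N, time in s.
With the tool pointing down it reaches from about 0.35 to 0.875 m from the base axis. Payload 4.2 kg.
Tool frame: the origin (TCP) lies midway between the tips of the shut fingers; the grasp point (between the pads) lies 19 mm behind it; z points along the fingers, y is the line along which they close (so a half turn about z gives the same grasp; the last joint's range is limited). The gripper opens to 85 mm and grips with 20 to 120 N. Pads are 22 mm wide; open, the fingers measure 114 mm over their backs; the gripper's body (76 mm by 85 mm) begins 54 mm behind the grasp point. The pads swing forward as they close: fully open they stand 13 mm farther back than shut.
Start: joints at [1.608, 0.385, 0.008, 0, -1.194, -0.259], TCP at [0.137, 0.61, 0.194] pointing down, gripper open.
Joint ranges: [-3.14, 3.14], [-1.21, 2.06], [-1.07, 1.41], [-3.16, 2.05], [-2.99, -0.16], [-3.1, 3.1]. Speed limits (rad/s): [2.79, 2.79, 3.14, 3.14, 3.14, 3.14].

INTERFACE

Orientations are given as a unit quaternion [x, y, z, w].
In Python, from bench import telemetry, imaging, arm gives the robot as it stands.
- The arm moves only by the tool apply_moves, never from a script. Its argument "commands" is a list that holds one entry, the list of rows, each a list of 7 numbers: the shift along the tool's x, y, z as a fraction of full scale, then the turn, a rotation vector about the tool's x, y, z as a fraction of full scale, then the opening, from 0 (shut) to 1 (fully open). A call has 1 to 5 rows; each row shifts and turns the commanded pose from where the row before left it, along the tool's axes as they then stand; what a row does not reach is not made up. Full scale, the value 1, is 120 mm for a shift and 0.5 rad for a turn. A row lasts 1/8 s, in which the tool goes at most 62.5 mm and 10.7 degrees, less where a joint would pass 70% of its speed; a pose out of reach is approached as far as the arm can. A call with a number of a shift or a turn outside -1 to 1 is refused whole. A call with a gripper value outside its range is refused whole. The fingers move at their own pace and stop on an object; "squeeze" is the grip in N (left out, the last holds). Time passes only in rows, so rows that do not move let the fingers close. It gives the time, the measured TCP pose, the force, the opening and the grip force at its end, in the units of the state.
- telemetry.state(): the state, without advancing time (a new reading comes with each control period).
- imaging.read_camera(name): name is "side" or "top" or "wrist"; returns the picture (420x560x3 uint8, blue, green, red); there is no depth.
- imaging.calibration(name): a dict with "fx", "fy", "cx", "cy" (pixels), "k1" (the pictures are not rectified: a ray, as slopes to the right and down, at radius r is drawn at 1 + k1 r^2 times it, then the intrinsics apply), "R" (3x3) and "t" (3): a world point X has camera coordinates R X + t. Camera axes: x right, y down, z forward; pixel columns grow to the right and rows downward; lengths in m; the calibration is good to about 2 mm. A picture is of the moment at which its call begins: read the wrist's pose just before it. calibration takes no time and is no camera call; for the wrist camera it gives the pose at the moment of the call.
- arm.job_done(): hands the job in; it is judged then, once.
The state is a dict: "t": time; "joint_positions": joint angles; "dq": joint speeds; "joint_efforts": joint torques, N m; "tcp_pos": TCP position; "eef_rot": TCP orientation; "force": force on the tool from outside, world axes, zero at the start; "wrist_torque": the same for the moment, N m; "grip_width": finger opening in m; "finger_force": force on a finger pad.
Only numpy, scipy, OpenCV 4.12 (cv2) and the standard library are available. Lean on these libraries where they do the work, as an engineer would, in place of code of your own. Each camera call takes 0.05 s, during which the arm holds its last target. There are 200 camera calls.

## Working session

There is one attempt and no reset: what is moved stays moved. The work goes in short steps, Python scripts to look and compute and a tool call to move; the robot and the scene stay as the last step left them, time stands still between calls to the robot, and variables do not carry over. Pictures are saved under pics/ and viewed, at most 10 in all, crops included, and the job is handed in when it is done.

Besides the shell and the picture viewer there is one more tool, called after "Request:" as name([rows], argument=value, ...), one row to a line, values as JSON. apply_moves: Moves the arm, as the interface text tells. Its arguments: {"type":"object","properties":{"commands":{"type":"array","items":{"type":"array","items":{"type":"array","items":{"type":"number"}}}},"squeeze":{"type":"number"}},"required":["commands"]}

```bash
mkdir -p pics; ls; python3 - <<'E'
from bench import telemetry, imaging, arm
import cv2,numpy as np
s=telemetry.state();print(s)
for n in ["side","top"]:
    cv2.imwrite(f"pics/{n}0.png",cv2.resize(imaging.read_camera(n),(800,600),interpolation=cv2.INTER_CUBIC))
    print(n,imaging.calibration(n))
E
```

```text
pics
{'t': 0.0, 'joint_positions': array([ 1.60760560e+00,  3.85589416e-01,  6.62634658e-03, -5.13533726e-04,
       -1.19400460e+00, -2.58663929e-01]), 'dq': array([-0.00111504, -0.00072499, -0.00105287,  0.00036582,  0.00055291,
       -0.00082283]), 'joint_efforts': array([-2.86503300e-04, -3.92293489e+01,  1.88398451e+01,  4.18627247e+00,
       -4.60710391e-03,  2.84233197e-07]), 'tcp_pos': array([0.13731959, 0.60904254, 0.19269989]), 'eef_rot': array([ 9.93842764e-01, -1.10794061e-01, -7.62415797e-05,  1.10897499e-03]), 'force': array([0.42913295, 0.35094448, 0.09465019]), 'wrist_torque': array([-0.03823954, -0.00569186,  0.0089536 ]), 'finger_force': 0.0, 'grip_width': 0.08524284339362331}
side {'fx': 413.8136547541109, 'fy': 413.8136547541109, 'cx': 275.6675544375143, 'cy': 204.38056819567365, 'k1': 0.01111118966286435, 'R': array([[-0.99816084, -0.05619862,  0.02273004],
       [-0.05179669,  0.59582684, -0.80144088],
       [ 0.03149671, -0.80114424, -0.59764192]]), 't': array([0.52602537, 0.0471731 , 1.00926501])}
top {'fx': 476.79421642697815, 'fy': 476.79421642697815, 'cx': 284.39557512809046, 'cy': 210.8758524509826, 'k1': 0.0038017840463915394, 'R': array([[-0.01246573, -0.99990941,  0.00507782],
       [-0.99685816,  0.01203012, -0.07828851],
       [ 0.07822033, -0.00603779, -0.99691781]]), 't': array([0.14238427, 0.53183796, 0.92521196])}
```

View pics/side0.png

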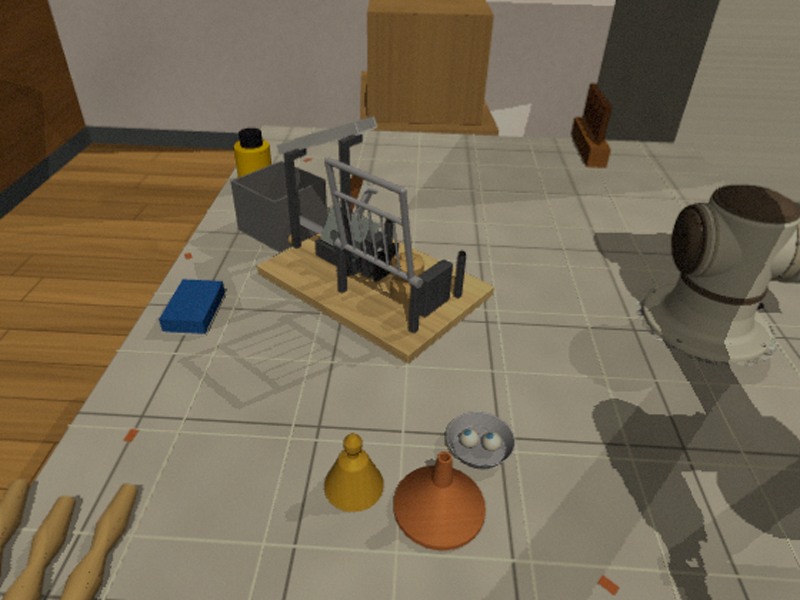

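View pics/top0.png

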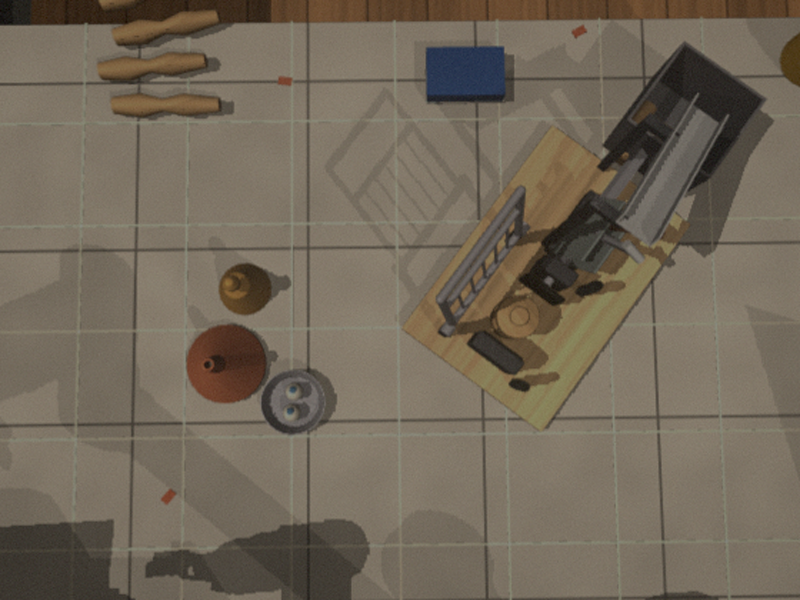

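The side view (800x600) shows the board with clamp and raised guard at about (380,270), the funnel at (440,500), bell at (353,470) and dish at (480,438). The top view shows board corners at (555,127), (403,327) and (543,430), the torso at (517,316), and the chute at (670,165) over the grip.

```bash
cat > h.py <<'E'
from bench import telemetry, imaging, arm
import cv2,numpy as np
from scipy.spatial.transform import Rotation as Ro
from scipy.optimize import least_squares
def ray(n,p,s=1.0,cal=None):
    c=cal or imaging.calibration(n)
    K=np.array([[c['fx'],0,c['cx']],[0,c['fy'],c['cy']],[0,0,1]])
    q=cv2.undistortPoints(np.array([[np.array(p,float)*s]]),K,np.array([c['k1'],0,0,0]))[0,0]
    R=np.array(c['R']);d=R.T@np.r_[q,1];return -R.T@c['t'],d/np.linalg.norm(d)
def at_z(n,p,z,s=1.0,cal=None):
    o,d=ray(n,p,s,cal);return o+d*(z-o[2])/d[2]
def tri(rays):
    A=sum(np.eye(3)-np.outer(d,d) for o,d in rays);b=sum((np.eye(3)-np.outer(d,d))@o for o,d in rays)
    return np.linalg.solve(A,b)
def proj(n,X,cal=None):
    c=cal or imaging.calibration(n);q=np.array(c['R'])@X+c['t'];a=q[:2]/q[2];a=a*(1+c['k1']*(a@a))
    return np.array([c['fx']*a[0]+c['cx'],c['fy']*a[1]+c['cy']])
E
python3 - <<'E'
from h import *
T=[at_z("top",p,.02,.7) for p in [(555,127),(403,327),(543,430)]]
S=[at_z("side",p,.02,.7) for p in [(258,269),(408,357),(493,290)]]
for a in T+S: print(a.round(4))
for P in (T,S):
    print(np.linalg.norm(P[0]-P[1]),np.linalg.norm(P[2]-P[1]), (P[0]+P[2])/2, np.degrees(np.arctan2(*(P[1]-P[0])[:2][::-1])))
im=imaging.read_camera("top");cv2.imwrite("pics/t1.png",cv2.resize(im[20:230,330:560],None,fx=2.8,fy=2.8,interpolation=cv2.INTER_CUBIC))
im=imaging.read_camera("side");cv2.imwrite("pics/s1.png",cv2.resize(im[70:260,150:360],None,fx=3.1,fy=3.1,interpolation=cv2.INTER_CUBIC))
E
```

```text
[ 0.779  -0.0782  0.02  ]
[0.4979 0.1408 0.02  ]
[ 0.3544 -0.0492  0.02  ]
[ 0.7755 -0.0543  0.02  ]
[0.4974 0.155  0.02  ]
[ 0.3559 -0.0271  0.02  ]
0.35636875221335457 0.238104995364814 [ 0.56670249 -0.06371297  0.02      ] 142.07352348477917
0.34812796367902915 0.23063653451618205 [ 0.56569101 -0.040693    0.02      ] 143.04098398089192
```

View pics/t1.png

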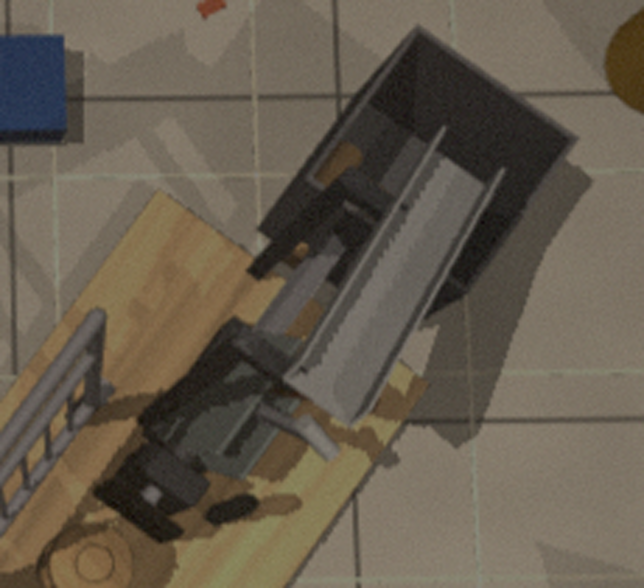

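View pics/s1.png

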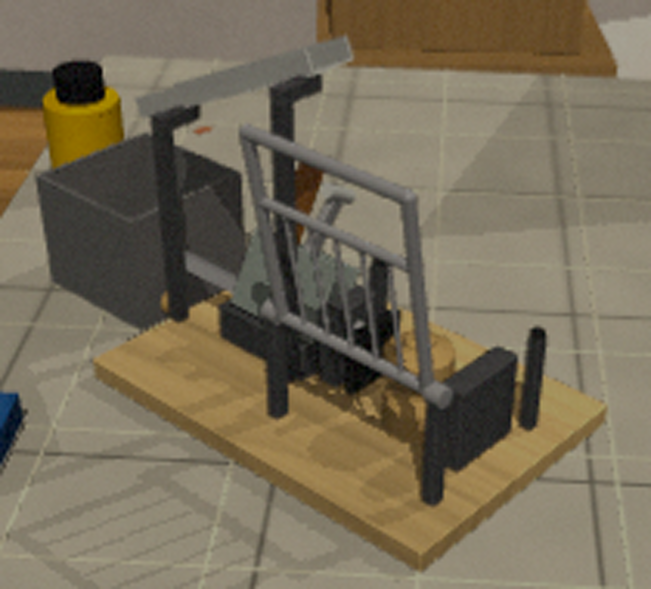

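The top crop shows the trigger's grey cross bar at about (325,443), just past the chute's end at (295,375)–(355,420). In the side crop the red-brown grip is at (310,195), the trigger cross bar at (340,197), and the guard bar ends at (245,130) and (410,195).

```bash
python3 - <<'E'
from h import *
t=lambda p:np.array(p)/2.8+[330,20]
s=lambda p:np.array(p)/3.1+[150,70]
print("cams",ray("top",(280,210))[0],ray("side",(280,210))[0])
def f(ps,pt):
    rs=[ray("side",s(ps)),ray("top",t(pt))];X=tri(rs)
    return X,[np.linalg.norm(np.cross(X-o,d)).round(4) for o,d in rs]
for n,a,b in [("trig",(340,197),(325,443)),("guardfar",(245,130),(100,315)),("chuteR",(350,40),(355,420)),("chuteend2",(352,65),(295,375)),("dish?",(540,330),(20000,0))][:4]: print(n,f(a,b))
T=[at_z("top",p,.02,.7) for p in [(555,127),(403,327),(543,430)]]
# clamp fit candidates
def res(v,sz):
    c,sn=np.cos(v[2]),np.sin(v[2]);ey=np.array([c,sn,0]);ex=np.array([sn,-c,0]);r=[]
    for (a,b),pt,ps in [((.12,-.18),(555,127),(258,269)),((.12,.18),(403,327),(408,357)),((-.12,.18),(543,430),(493,290))]:
        X=np.r_[v[:2],0]+a*ex+b*ey
        r+=list(proj("top",X+[0,0,.02])-.7*np.array(pt))+list(proj("side",X+[0,0,sz])-.7*np.array(ps))
    return np.array(r)
for sz in (0,.02):
    r=least_squares(res,[.567,-.06,2.48],args=(sz,));print(sz,r.x,np.degrees(r.x[2]),r.fun.round(1))
E
```

```text
cams [0.45957155 0.14155953 0.96327408] [0.49571281 0.81002175 0.62902896]
trig (array([ 0.57875257, -0.14633987,  0.13915987]), [np.float64(0.0007), np.float64(0.0007)])
guardfar (array([0.62902094, 0.0153597 , 0.26823905]), [np.float64(0.0002), np.float64(0.0002)])
chuteR (array([ 0.56882057, -0.11108072,  0.28549394]), [np.float64(0.0001), np.float64(0.0001)])
chuteend2 (array([ 0.57896169, -0.08178228,  0.28078183]), [np.float64(0.0141), np.float64(0.0141)])
0 [ 0.5673166  -0.06505101  2.48671987] 142.4785535047862 [ 0.6 -2.   0.3  0.7  0.5  0.1 -0.2  1.9  0.7  1.5  0.   0.9]
0.02 [ 0.56694916 -0.06011486  2.48497624] 142.3786507214623 [-1.7 -1.8 -0.8 -4.6 -2.   0.1  0.  -3.2 -2.   1.7  1.3 -4.2]
```

```bash
cat >> h.py <<'E'
C0=np.array([.5673,-.0650,0]);YAW=np.radians(142.5)
EY=np.array([np.cos(YAW),np.sin(YAW),0]);EX=np.array([np.sin(YAW),-np.cos(YAW),0]);EZ=np.array([0,0,1.])
def W(x,y,z): return C0+x*EX+y*EY+z*EZ
def toC(P): d=np.array(P)-C0;return np.array([d@EX,d@EY,d[2]])
def Rl(deg,flip=1):  # lean: fingers towards +x and down
    a=np.radians(deg);z=np.sin(a)*EX-np.cos(a)*EZ;y=EY*flip
    return Ro.from_matrix(np.c_[np.cross(y,z),y,z])
def plan(P,R,op=1.0,n=None,maxd=.055,maxa=9.5,show=99):
    s=telemetry.state();p=s['tcp_pos'];r=Ro.from_quat(s['eef_rot'])
    d=np.array(P)-p;rv=(r.inv()*R).as_rotvec()
    n=n or int(np.ceil(max(np.linalg.norm(d)/maxd,np.degrees(np.linalg.norm(rv))/maxa,1)))
    print("t",s['t'],"n",n,"dist",np.linalg.norm(d).round(4),"deg",np.degrees(np.linalg.norm(rv)).round(2),"C",toC(p).round(4))
    for i in range(min(n,show)):
        c=r*Ro.from_rotvec(rv*i/n);sh=c.inv().apply(d/n)/.12
        print([round(float(v),2 if n>1 else 3) for v in np.r_[sh,rv/n/.5,op]])
E
python3 - <<'E'
from h import *
plan(W(-.156,-.085,.33),Rl(30),1)
print(imaging.calibration("wrist"))
E
```

```text
t 0.2 n 18 dist 0.9502 deg 117.29 C [0.2732 0.7516 0.1931]
[0.27, 0.34, -0.06, 0.06, -0.04, 0.22, 1.0]
[0.3, 0.31, -0.08, 0.06, -0.04, 0.22, 1.0]
[0.33, 0.27, -0.09, 0.06, -0.04, 0.22, 1.0]
[0.36, 0.23, -0.11, 0.06, -0.04, 0.22, 1.0]
[0.38, 0.19, -0.12, 0.06, -0.04, 0.22, 1.0]
[0.39, 0.14, -0.13, 0.06, -0.04, 0.22, 1.0]
[0.41, 0.1, -0.14, 0.06, -0.04, 0.22, 1.0]
[0.41, 0.05, -0.15, 0.06, -0.04, 0.22, 1.0]
[0.41, -0.0, -0.16, 0.06, -0.04, 0.22, 1.0]
[0.4, -0.05, -0.17, 0.06, -0.04, 0.22, 1.0]
[0.39, -0.1, -0.17, 0.06, -0.04, 0.22, 1.0]
[0.38, -0.14, -0.18, 0.06, -0.04, 0.22, 1.0]
[0.35, -0.19, -0.18, 0.06, -0.04, 0.22, 1.0]
[0.33, -0.23, -0.18, 0.06, -0.04, 0.22, 1.0]
[0.3, -0.27, -0.18, 0.06, -0.04, 0.22, 1.0]
[0.26, -0.31, -0.17, 0.06, -0.04, 0.22, 1.0]
[0.23, -0.34, -0.17, 0.06, -0.04, 0.22, 1.0]
[0.18, -0.37, -0.16, 0.06, -0.04, 0.22, 1.0]
{'fx': 300.09809984062184, 'fy': 300.09809984062184, 'cx': 277.1106098488504, 'cy': 203.56698627393274, 'k1': -0.019078567284901392, 'R': array([[-0.22039367, -0.97540936,  0.00179163],
       [-0.92635623,  0.20988457,  0.31275007],
       [-0.30543539,  0.06726845, -0.94983377]]), 't': array([ 0.62355329, -0.04027345,  0.38083481])}
```

Request:
apply_moves([
  [[0.27,0.34,-0.06,0.06,-0.04,0.22,1],[0.3,0.31,-0.08,0.06,-0.04,0.22,1],[0.33,0.27,-0.09,0.06,-0.04,0.22,1],[0.36,0.23,-0.11,0.06,-0.04,0.22,1],[0.38,0.19,-0.12,0.06,-0.04,0.22,1]],
], squeeze=20)

```text
t: 0.82
tcp_pos: [0.2493, 0.3721, 0.2313]
eef_rot: [0.922, -0.377, -0.041, -0.08]
force: [1.5, 0.1, 0.7]
grip_width: 0.0853
finger_force: 0.0
```

Request:
apply_moves([
  [[0.39,0.14,-0.13,0.06,-0.04,0.22,1],[0.41,0.1,-0.14,0.06,-0.04,0.22,1],[0.41,0.05,-0.15,0.06,-0.04,0.22,1],[0.41,0,-0.16,0.06,-0.04,0.22,1],[0.4,-0.05,-0.17,0.06,-0.04,0.22,1]],
])

```text
t: 1.45
tcp_pos: [0.3578, 0.1348, 0.2662]
eef_rot: [0.773, -0.61, -0.078, -0.153]
force: [1.3, 0.6, -0.7]
grip_width: 0.0853
finger_force: 0.0
```

```bash
python3 - <<'E'
from h import *
plan(W(-.156,-.085,.33),Rl(30),1)
print(telemetry.state()['joint_positions'].round(2))
E
```

```text
t 1.45 n 8 dist 0.422 deg 50.78 C [0.031  0.2879 0.2662]
[0.39, -0.11, -0.18, 0.06, -0.03, 0.21, 1.0]
[0.37, -0.16, -0.18, 0.06, -0.03, 0.21, 1.0]
[0.35, -0.2, -0.18, 0.06, -0.03, 0.21, 1.0]
[0.32, -0.24, -0.18, 0.06, -0.03, 0.21, 1.0]
[0.29, -0.28, -0.18, 0.06, -0.03, 0.21, 1.0]
[0.26, -0.31, -0.18, 0.06, -0.03, 0.21, 1.0]
[0.22, -0.34, -0.17, 0.06, -0.03, 0.21, 1.0]
[0.18, -0.37, -0.16, 0.06, -0.03, 0.21, 1.0]
[ 0.54 -0.18 -0.4  -0.28 -1.13 -0.22]
```

Request:
apply_moves([
  [[0.39,-0.11,-0.18,0.06,-0.03,0.21,1],[0.37,-0.16,-0.18,0.06,-0.03,0.21,1],[0.35,-0.2,-0.18,0.06,-0.03,0.21,1],[0.32,-0.24,-0.18,0.06,-0.03,0.21,1],[0.29,-0.28,-0.18,0.06,-0.03,0.21,1]],
])

```text
t: 2.08
tcp_pos: [0.4735, -0.1004, 0.306]
eef_rot: [-0.571, 0.788, 0.098, 0.206]
force: [0.4, 0.4, 0.5]
grip_width: 0.0853
finger_force: 0.0
```

Request:
apply_moves([
  [[0.26,-0.31,-0.18,0.06,-0.03,0.21,1],[0.22,-0.34,-0.17,0.06,-0.03,0.21,1],[0.18,-0.37,-0.16,0.06,-0.03,0.21,1],[0,0,0,0,0,0,1]],
])

```text
t: 2.58
tcp_pos: [0.5419, -0.2425, 0.3298]
eef_rot: [-0.429, 0.867, 0.107, 0.23]
force: [-0.7, 1.4, -0.2]
grip_width: 0.0854
finger_force: 0.0
```

```bash
python3 - <<'E'
from h import *
import pickle
s=telemetry.state();print(toC(s['tcp_pos']),s['joint_positions'].round(2))
c=imaging.calibration("wrist");im=imaging.read_camera("wrist");pickle.dump(c,open("w1.pkl","wb"))
cv2.imwrite("pics/w1.png",cv2.resize(im,(800,600),interpolation=cv2.INTER_CUBIC))
for X in [W(-.046,-.093,.139),W(-.046,-.058,.139),W(-.036,-.029,.285)]: print(proj("wrist",X,c)/.7)
E
```

```text
[-0.15626369 -0.08793903  0.3298102 ] [-0.46  0.25  0.22 -0.5  -1.44 -0.16]
[394.29597255 242.10894278]
[431.21878426 242.37706036]
[478.42211455 384.40298766]
```

View pics/w1.png

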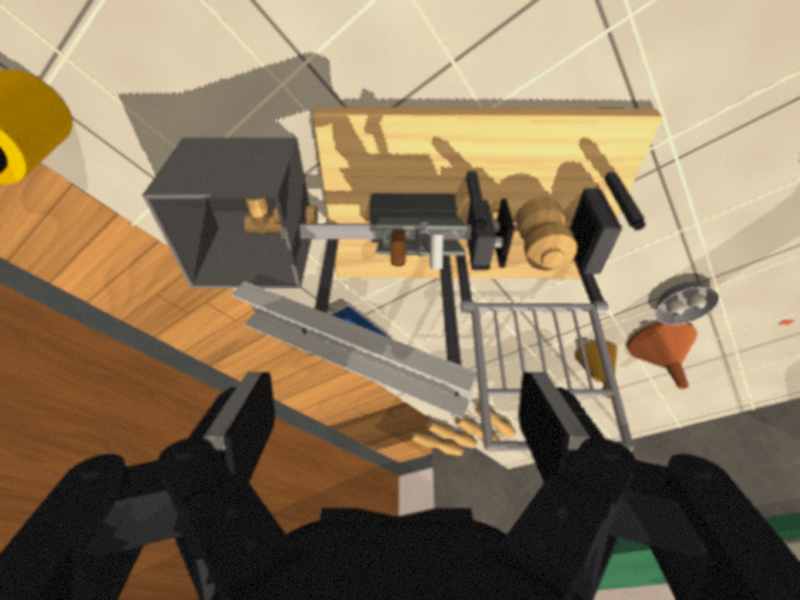

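The wrist view shows the red-brown grip at (398,247), the white trigger bar at (437,251), and the torso at (548,230). The guard bar ends are at (487,447) and (630,447), and the chute is clear on the +x side.

```bash
python3 - <<'E'
from h import *
import pickle
c=pickle.load(open("w1.pkl","rb"))
t=lambda p:np.array(p)/2.8+[330,20]
s=lambda p:np.array(p)/3.1+[150,70]
w=lambda p:("wrist",np.array(p)*.7)
def ex(n,rs):
    X=tri(rs);print(n,X.round(4),toC(X).round(4),[np.linalg.norm(np.cross(X-o,d)).round(4) for o,d in rs])
rw=lambda p:ray("wrist",p,.7,c)
ex("trig",[ray("side",s((340,197))),ray("top",t((325,443))),rw((437,251))])
ex("trig sw",[ray("side",s((340,197))),rw((437,251))])
ex("trig tw",[ray("top",t((325,443))),rw((437,251))])
ex("gripend",[ray("side",s((312,178))),rw((398,258))])
ex("gb1",[ray("side",s((245,130))),rw((487,447)),ray("top",t((100,315)))])
ex("gb2",[ray("side",s((410,195))),rw((630,447))])
ex("torsotop",[ray("side",s((427,345))),ray("top",t((95,563))),rw((553,254))])
for z in (.12,.13,.14): print(z,toC(at_z("wrist",(437,251),z,.7,c)).round(4),toC(at_z("wrist",(398,247),z,.7,c)).round(4))
for p in [(314,110),(661,112)]: print(toC(at_z("wrist",p,.02,.7,c)).round(4))
E
```

```text
trig [ 0.5786 -0.1375  0.1494] [-0.0506 -0.0531  0.1494] [np.float64(0.005), np.float64(0.0055), np.float64(0.0046)]
trig sw [ 0.5804 -0.1317  0.1477] [-0.0449 -0.051   0.1477] [np.float64(0.0024), np.float64(0.0024)]
trig tw [ 0.5765 -0.1399  0.1588] [-0.0538 -0.0529  0.1588] [np.float64(0.0013), np.float64(0.0013)]
gripend [ 0.6077 -0.1524  0.1548] [-0.0447 -0.0853  0.1548] [np.float64(0.0052), np.float64(0.0052)]
gb1 [0.6289 0.0174 0.2719] [0.1029 0.0013 0.2719] [np.float64(0.0025), np.float64(0.0025), np.float64(0.0015)]
gb2 [0.5158 0.1064 0.2725] [0.1047 0.1452 0.2725] [np.float64(0.001), np.float64(0.001)]
torsotop [ 0.5052 -0.0072  0.0916] [0.008  0.0845 0.0916] [np.float64(0.0048), np.float64(0.003), np.float64(0.0026)]
0.12 [-0.0178 -0.0496  0.12  ] [-0.0229 -0.0896  0.12  ]
0.13 [-0.0269 -0.0507  0.13  ] [-0.0318 -0.0895  0.13  ]
0.14 [-0.036  -0.0519  0.14  ] [-0.0407 -0.0895  0.14  ]
[-0.1187 -0.1761  0.02  ]
[-0.1194  0.1761  0.02  ]
```

```bash
python3 - <<'E'
from h import *
plan(W(-.095,-.080,.233),Rl(30),1,maxd=.04)
E
```

```text
t 2.625 n 3 dist 0.1145 deg 0.92 C [-0.1553 -0.0864  0.3301]
[-0.01, 0.02, 0.32, -0.01, -0.01, 0.0, 1.0]
[-0.01, 0.02, 0.32, -0.01, -0.01, 0.0, 1.0]
[-0.01, 0.02, 0.32, -0.01, -0.01, 0.0, 1.0]
```

Request:
apply_moves([
  [[-0.01,0.02,0.32,-0.01,-0.01,0,1],[-0.01,0.02,0.32,-0.01,-0.01,0,1],[-0.01,0.02,0.32,-0.01,-0.01,0,1],[0,0,0,0,0,0,1],[0,0,0,0,0,0,1]],
])

```text
t: 3.25
tcp_pos: [0.5728, -0.188, 0.2347]
eef_rot: [-0.432, 0.863, 0.115, 0.234]
force: [0.1, 0.3, 0.6]
grip_width: 0.0852
finger_force: 0.0
```

```bash
python3 - <<'E'
from h import *
import pickle
s=telemetry.state();print(s['t'],toC(s['tcp_pos']))
c=imaging.calibration("wrist");im=imaging.read_camera("wrist");pickle.dump(c,open("w2.pkl","wb"))
cv2.imwrite("pics/w2.png",cv2.resize(im,(800,600),interpolation=cv2.INTER_CUBIC))
for X in [W(-.046,-.087,.148),W(-.046,-.052,.148)]: print(proj("wrist",X,c)/.7)
plan(W(-.035,-.080,.129),Rl(30),1,maxd=.03)
E
```

```text
3.25 [-0.09423857 -0.0792688   0.23467116]
[385.74170752 272.02204918]
[437.45839755 272.57078342]
t 3.3 n 5 dist 0.1216 deg 0.72 C [-0.0944 -0.0797  0.2352]
[0.0, -0.0, 0.2, 0.0, 0.0, 0.0, 1.0]
[0.0, -0.0, 0.2, 0.0, 0.0, 0.0, 1.0]
[0.0, -0.0, 0.2, 0.0, 0.0, 0.0, 1.0]
[0.0, -0.0, 0.2, 0.0, 0.0, 0.0, 1.0]
[0.0, -0.0, 0.2, 0.0, 0.0, 0.0, 1.0]
```

View pics/w2.png

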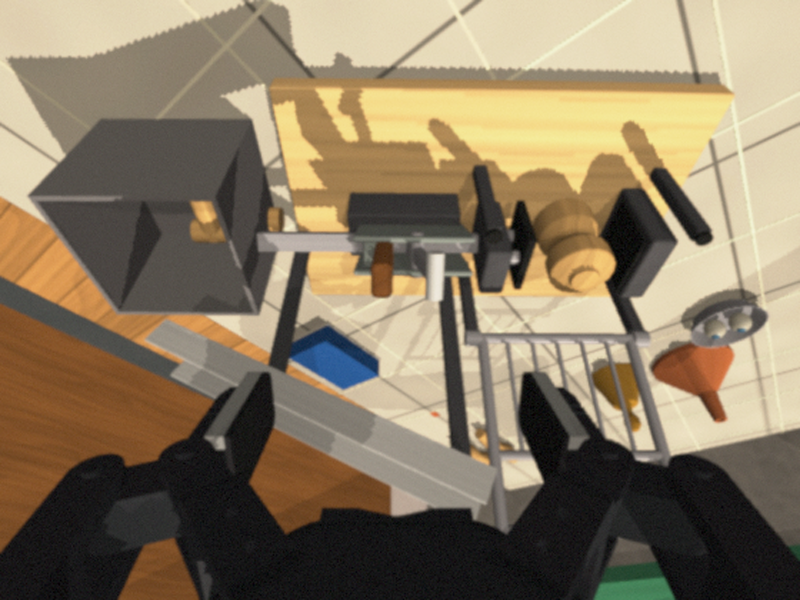

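The trigger bar's centre is at (435,275) and the grip at (383,272), both within 2 px of where I predicted them. I'm going in.

Request:
apply_moves([
  [[0,0,0.2,0,0,0,0.95],[0,0,0.2,0,0,0,0.95],[0,0,0.2,0,0,0,0.95],[0,0,0.2,0,0,0,0.95],[0,0,0.2,0,0,0,0.95]],
], squeeze=20)

```text
t: 3.92
tcp_pos: [0.6101, -0.1404, 0.1309]
eef_rot: [-0.432, 0.863, 0.115, 0.235]
force: [0.4, -0.5, -0.5]
grip_width: 0.0812
finger_force: 0.0
```

```bash
python3 - <<'E'
from h import *
plan(W(-.035,-.080,.129),Rl(30),.95,maxd=.03)
s=telemetry.state();print(s['force'])
E
```

```text
t 3.925 n 1 dist 0.0023 deg 0.69 C [-0.0338 -0.0798  0.1309]
[0.017, -0.001, 0.008, 0.002, 0.011, 0.021, 0.95]
[ 0.42407023 -0.4809667  -0.48279248]
```

Now the first squeeze.

Request:
apply_moves([
  [[0,0,0,0,0,0,0],[0,0,0,0,0,0,0],[0,0,0,0,0,0,0],[0,0,0,0,0,0,0],[0,0,0,0,0,0,0]],
], squeeze=20)

```text
t: 4.55
tcp_pos: [0.6169, -0.1466, 0.1324]
eef_rot: [-0.43, 0.864, 0.106, 0.239]
force: [12.6, -10.1, -6.4]
grip_width: 0.0124
finger_force: 22.2
```

Request:
apply_moves([
  [[0,0,0,0,0,0,0],[0,0,0,0,0,0,0],[0,0,0,0,0,0,0]],
], squeeze=20)

```text
t: 4.92
tcp_pos: [0.6169, -0.1466, 0.1324]
eef_rot: [-0.43, 0.864, 0.106, 0.239]
force: [13.8, -9.7, -7.5]
grip_width: 0.0126
finger_force: 22.3
```

```bash
python3 - <<'E'
from h import *
s=telemetry.state();print(s['t'],toC(s['tcp_pos']),s['grip_width'],s['finger_force'],s['force'])
c=imaging.calibration("wrist");im=imaging.read_camera("wrist")
cv2.imwrite("pics/w3.png",cv2.resize(im,(800,600),interpolation=cv2.INTER_CUBIC))
E
```

```text
4.925 [-0.03453576 -0.08900772  0.13237982] 0.012619258681991166 22.250382201746106 [13.76942516 -9.65917409 -7.51953385]
```

View pics/w3.png

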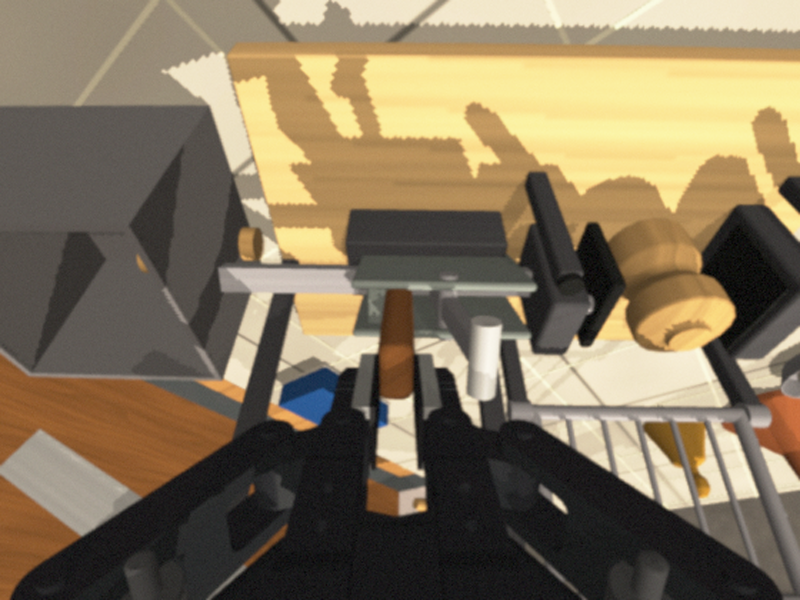

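The fingers have closed on the grip alone. The grip is at (396,345) between the pads, and the trigger bar at (484,358) is outside and below the +y finger, so I was too shallow. I'll work out the depth again from the three wrist views.

```bash
python3 - <<'E'
from h import *
import pickle
c1,c2=[pickle.load(open(f"w{i}.pkl","rb")) for i in (1,2)];c3=imaging.calibration("wrist");pickle.dump(c3,open("w3.pkl","wb"))
cs=[c1,c2,c3]
def f(n,ps,extra=[]):
    rs=[ray("wrist",p,.7,c) for p,c in zip(ps,cs) if p]+extra
    X=tri(rs);print(n,toC(X).round(4),[np.linalg.norm(np.cross(X-o,d)).round(4) for o,d in rs])
f("bar c 123",[(437,251),(435,275),(484,358)])
f("bar c 23",[None,(435,275),(484,358)])
f("bar top end",[(437,234),(436,248),(486,325)])
f("bar bot end",[(437,269),(434,300),(482,396)])
f("grip end bot",[(398,265),(383,296),(396,396)])
f("chute corner(-x,+y)",[(459,413),(488,503),None])
for (x,y,z) in [(-.046,-.0525,.148),(-.035,-.052,.129),(-.03,-.052,.12)]: print([ (proj("wrist",W(x,y,z),c)/.7).round(0) for c in cs])
E
```

```text
bar c 123 [-0.0466 -0.0537  0.1514] [np.float64(0.0005), np.float64(0.0005), np.float64(0.0002)]
bar c 23 [-0.0487 -0.0542  0.153 ] [np.float64(0.0001), np.float64(0.0001)]
bar top end [-0.0661 -0.0549  0.1486] [np.float64(0.0014), np.float64(0.0022), np.float64(0.0011)]
bar bot end [-0.0326 -0.0534  0.1611] [np.float64(0.0007), np.float64(0.0006), np.float64(0.0001)]
grip end bot [-0.0441 -0.089   0.168 ] [np.float64(0.0003), np.float64(0.0006), np.float64(0.0003)]
chute corner(-x,+y) [ 0.0195 -0.0304  0.2776] [np.float64(0.0066), np.float64(0.0066)]
[array([438., 249.]), array([437., 273.]), array([486., 351.])]
[array([436., 244.]), array([435., 264.]), array([479., 330.])]
[array([435., 242.]), array([433., 260.]), array([475., 321.])]
```

```bash
python3 - <<'E'
from h import *
s=telemetry.state();R=Ro.from_quat(s['eef_rot']).as_matrix();p=s['tcp_pos'];c=imaging.calibration("wrist")
print("cam in tool",R.T@(ray("wrist",(280,210),1,c)[0]-p), "fwd", R.T@ray("wrist",(c['cx'],c['cy']),1,c)[1])
for v in [(0,0,0),(.011,.0065,0),(-.011,.0065,0),(.011,.0065,-.02),(-.011,.0065,-.02),(-.011,.0065,-.038),(0,.018,-.019)]:
    print(v,(proj("wrist",p+R@np.array(v),c)/.7).round(0))
print("bar in tool",R.T@(W(-.0466,-.0537,.1514)-p),"ends",R.T@(W(-.0661,-.0549,.1486)-p),R.T@(W(-.0326,-.0534,.161)-p),"gripend",R.T@(W(-.044,-.089,.168)-p))
print(s['eef_rot'],Rl(30).as_quat(), (Ro.from_quat(s['eef_rot']).inv()*Rl(30)).as_rotvec())
E
```

```text
cam in tool [ 0.08063729 -0.00097114 -0.1801882 ] fwd [-3.12548882e-01 -4.28027060e-04  9.49901581e-01]
(0, 0, 0) [398. 335.]
(0.011, 0.0065, 0) [413. 313.]
(-0.011, 0.0065, 0) [412. 357.]
(0.011, 0.0065, -0.02) [414. 330.]
(-0.011, 0.0065, -0.02) [414. 378.]
(-0.011, 0.0065, -0.038) [416. 402.]
(0, 0.018, -0.019) [442. 354.]
bar in tool [ 0.00039445  0.03492761 -0.02315341] ends [ 0.01865794  0.03381364 -0.03055165] [-0.01653876  0.03499648 -0.02438293] gripend [-0.0097886  -0.0007374  -0.03551152]
[-0.43002547  0.86410895  0.10604417  0.23905743] [-0.42721807  0.86631254  0.11447274  0.23212775] [-0.01871708  0.00518527  0.01224679]
```

```bash
python3 - <<'E'
import cv2
im=cv2.imread("pics/w3.png")[250:460,280:560]
cv2.imwrite("pics/w3c.png",cv2.resize(im,(800,600),interpolation=cv2.INTER_CUBIC))
E
```

View pics/w3c.png

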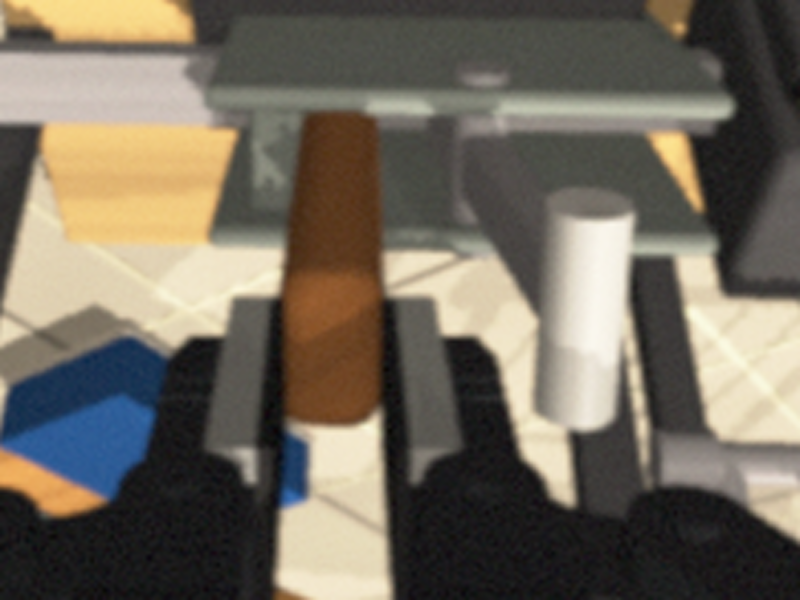

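The crop shows the pads' tips at about (430,300), holding only the end of the grip. The trigger bar at (588,305) sits deeper than the tips, so I'll open, go deeper and retry.

Request:
apply_moves([
  [[0,0,0,0,0,0,0.95],[0,0,0,0,0,0,0.95],[0,0,0,0,0,0,0.95],[0,0,0,0,0,0,0.95],[0,0,0,0,0,0,0.95]],
])

```text
t: 5.6
tcp_pos: [0.6089, -0.1394, 0.1294]
eef_rot: [-0.432, 0.863, 0.116, 0.234]
force: [0.1, -0.4, -0.1]
grip_width: 0.081
finger_force: 0.0
```

```bash
python3 - <<'E'
from h import *
z=Rl(30).as_matrix()[:,2]
plan(W(-.0345,-.0805,.1315)+.02*z,Rl(30),.95,n=2)
s=telemetry.state();print(s['force'],s['grip_width'])
# find gripper tips in side image: projections of TCP and 40mm behind
p=s['tcp_pos'];R=Ro.from_quat(s['eef_rot']).as_matrix()
for v in [(0,.045,-.013),(0,.045,-.051),(0,-.045,-.013),(0,-.045,-.051)]:
    X=p+R@np.array(v);print(v,[((proj(n,X)-o)*k).round(0) for n,o,k in (("side",(150,70),3.1),("top",(330,20),2.8))])
cv2.imwrite("pics/s2.png",cv2.resize(imaging.read_camera("side")[70:260,150:360],None,fx=3.1,fy=3.1,interpolation=cv2.INTER_CUBIC))
E
```

```text
t 5.6 n 2 dist 0.0179 deg 0.66 C [-0.0337 -0.0783  0.1294]
[-0.0, -0.01, 0.07, 0.0, 0.0, 0.01, 0.95]
[-0.0, -0.01, 0.07, 0.0, 0.0, 0.01, 0.95]
[ 0.14726276 -0.39748437 -0.10771871] 0.08102708148196845
(0, 0.045, -0.013) [array([350., 212.]), array([280., 458.])]
(0, 0.045, -0.051) [array([366., 167.]), array([324., 469.])]
(0, -0.045, -0.013) [array([270., 178.]), array([362., 342.])]
(0, -0.045, -0.051) [array([285., 135.]), array([409., 349.])]
```

View pics/s2.png

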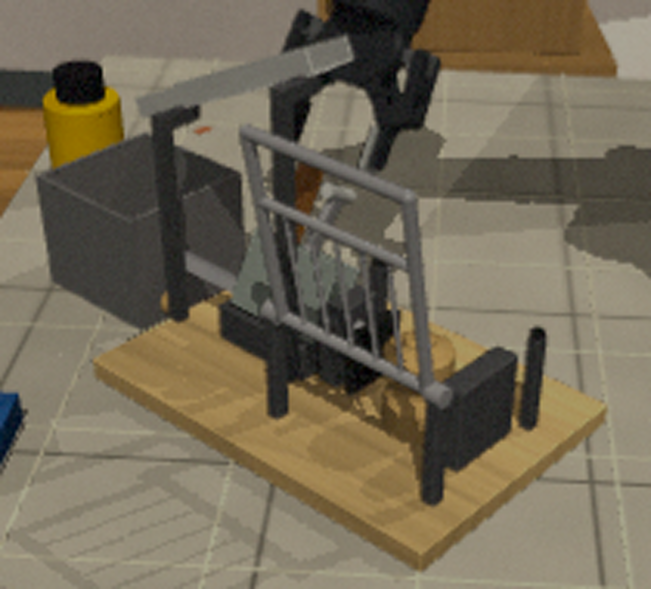

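The +y fingertip shows at (372,172). That means the real open tips lie about 47 mm behind the reported TCP, so I need another 30 mm of depth.

```bash
python3 - <<'E'
from h import *
z=Rl(30).as_matrix()[:,2]
plan(W(-.0345,-.0805,.1315)+.03*z,Rl(30),.95,n=2)
E
```

```text
t 5.65 n 2 dist 0.0279 deg 0.65 C [-0.0338 -0.0784  0.1294]
[-0.0, -0.01, 0.12, 0.0, 0.0, 0.01, 0.95]
[-0.0, -0.01, 0.12, 0.0, 0.0, 0.01, 0.95]
```

Request:
apply_moves([
  [[0,-0.01,0.12,0,0,0.01,0.95],[0,-0.01,0.12,0,0,0.01,0.95],[0,0,0,0,0,0,0.95]],
])

```text
t: 6.02
tcp_pos: [0.619, -0.1285, 0.1022]
eef_rot: [-0.427, 0.866, 0.119, 0.232]
force: [0.2, -0.8, -0.0]
grip_width: 0.0814
finger_force: 0.0
```

Request:
apply_moves([
  [[0,0,0,0,0,0,0],[0,0,0,0,0,0,0],[0,0,0,0,0,0,0],[0,0,0,0,0,0,0],[0,0,0,0,0,0,0]],
], squeeze=20)

```text
t: 6.65
tcp_pos: [0.6187, -0.1307, 0.1055]
eef_rot: [-0.428, 0.866, 0.117, 0.233]
force: [-3.9, -3.4, 3.7]
grip_width: 0.0287
finger_force: 23.7
```

Request:
apply_moves([
  [[0,0,0,0,0,0,0],[0,0,0,0,0,0,0]],
], squeeze=20)

```text
t: 6.9
tcp_pos: [0.6187, -0.1307, 0.1055]
eef_rot: [-0.428, 0.866, 0.117, 0.233]
force: [-4.2, -2.8, 4.4]
grip_width: 0.0293
finger_force: 23.7
```

That's a full stroke (29 mm). Next, release and squeeze again.

Request:
apply_moves([
  [[0,0,0,0,0,0,0.9],[0,0,0,0,0,0,0.9],[0,0,0,0,0,0,0.9],[0,0,0,0,0,0,0.9],[0,0,0,0,0,0,0.9]],
])

```text
t: 7.52
tcp_pos: [0.62, -0.1296, 0.1046]
eef_rot: [-0.427, 0.866, 0.117, 0.233]
force: [0.2, 0.6, -0.1]
grip_width: 0.077
finger_force: 0.0
```

Request:
apply_moves([
  [[0,0,0,0,0,0,0],[0,0,0,0,0,0,0],[0,0,0,0,0,0,0],[0,0,0,0,0,0,0],[0,0,0,0,0,0,0]],
], squeeze=20)

```text
t: 8.15
tcp_pos: [0.6187, -0.1307, 0.1052]
eef_rot: [-0.428, 0.866, 0.117, 0.232]
force: [-4.9, -3.7, 4.9]
grip_width: 0.0289
finger_force: 23.6
```

Request:
apply_moves([
  [[0,0,0,0,0,0,0.9],[0,0,0,0,0,0,0.9],[0,0,0,0,0,0,0.9],[0,0,0,0,0,0,0.9],[0,0,0,0,0,0,0.9]],
])

```text
t: 8.78
tcp_pos: [0.62, -0.1296, 0.1046]
eef_rot: [-0.427, 0.866, 0.117, 0.233]
force: [0.4, 0.5, 0.1]
grip_width: 0.0766
finger_force: 0.0
```

Request:
apply_moves([
  [[0,0,0,0,0,0,0],[0,0,0,0,0,0,0],[0,0,0,0,0,0,0],[0,0,0,0,0,0,0],[0,0,0,0,0,0,0]],
], squeeze=20)

```text
t: 9.4
tcp_pos: [0.6187, -0.1307, 0.1052]
eef_rot: [-0.428, 0.866, 0.117, 0.232]
force: [-5.1, -2.9, 5.0]
grip_width: 0.0289
finger_force: 24.0
```

```bash
python3 - <<'E'
from h import *
im=imaging.read_camera("top")
cv2.imwrite("pics/t_a.png",im)
# jaw motion: compare with first picture
a=cv2.imread("pics/top0.png");a=cv2.resize(a,(560,420),interpolation=cv2.INTER_AREA)
def prof(i):
    P=[proj("top",W(0.02,y,.088)) for y in np.arange(-.02,.11,.002)]
    g=cv2.cvtColor(i,cv2.COLOR_BGR2GRAY);return [int(g[int(round(p[1])),int(round(p[0]))]) for p in P]
print(prof(a));print(prof(im))
E
```

```text
[57, 57, 58, 60, 46, 31, 33, 35, 37, 39, 39, 40, 39, 38, 40, 37, 33, 31, 27, 33, 28, 29, 29, 30, 30, 31, 26, 30, 25, 29, 27, 24, 48, 83, 112, 108, 108, 91, 82, 63, 58, 62, 72, 85, 85, 91, 88, 84, 86, 87, 99, 88, 91, 89, 92, 93, 111, 113, 114, 114, 113, 111, 112, 106, 94]
[61, 61, 64, 67, 48, 25, 33, 79, 82, 109, 113, 113, 113, 112, 91, 92, 58, 40, 40, 36, 37, 37, 37, 35, 38, 41, 36, 26, 27, 28, 34, 28, 34, 44, 36, 25, 25, 28, 26, 36, 60, 65, 72, 85, 85, 98, 95, 87, 75, 83, 102, 91, 92, 85, 96, 99, 111, 115, 118, 118, 117, 113, 116, 114, 113]
```

The jaw has moved on about 20 mm in three strokes. Continuing.

Request:
apply_moves([
  [[0,0,0,0,0,0,0.9],[0,0,0,0,0,0,0.9],[0,0,0,0,0,0,0.9],[0,0,0,0,0,0,0.9],[0,0,0,0,0,0,0.9]],
])

```text
t: 10.07
tcp_pos: [0.62, -0.1296, 0.1046]
eef_rot: [-0.427, 0.866, 0.117, 0.233]
force: [0.7, -0.2, -0.1]
grip_width: 0.0766
finger_force: 0.0
```

Request:
apply_moves([
  [[0,0,0,0,0,0,0],[0,0,0,0,0,0,0],[0,0,0,0,0,0,0],[0,0,0,0,0,0,0],[0,0,0,0,0,0,0]],
], squeeze=20)

```text
t: 10.7
tcp_pos: [0.6187, -0.1307, 0.1052]
eef_rot: [-0.428, 0.866, 0.117, 0.232]
force: [-4.4, -3.5, 4.7]
grip_width: 0.029
finger_force: 23.7
```

Request:
apply_moves([
  [[0,0,0,0,0,0,0.9],[0,0,0,0,0,0,0.9],[0,0,0,0,0,0,0.9],[0,0,0,0,0,0,0.9],[0,0,0,0,0,0,0.9]],
])

```text
t: 11.32
tcp_pos: [0.62, -0.1297, 0.1047]
eef_rot: [-0.427, 0.866, 0.117, 0.233]
force: [0.1, 0.2, 0.7]
grip_width: 0.0769
finger_force: 0.0
```

Request:
apply_moves([
  [[0,0,0,0,0,0,0],[0,0,0,0,0,0,0],[0,0,0,0,0,0,0],[0,0,0,0,0,0,0],[0,0,0,0,0,0,0]],
], squeeze=20)

```text
t: 11.95
tcp_pos: [0.6187, -0.1307, 0.1052]
eef_rot: [-0.428, 0.866, 0.117, 0.232]
force: [-3.8, -4.3, 4.3]
grip_width: 0.0287
finger_force: 24.3
```

Request:
apply_moves([
  [[0,0,0,0,0,0,0.9],[0,0,0,0,0,0,0.9],[0,0,0,0,0,0,0.9],[0,0,0,0,0,0,0.9],[0,0,0,0,0,0,0.9]],
])

```text
t: 12.58
tcp_pos: [0.6201, -0.1297, 0.1047]
eef_rot: [-0.427, 0.866, 0.117, 0.233]
force: [-0.6, 0.1, 0.6]
grip_width: 0.0764
finger_force: 0.0
```

Request:
apply_moves([
  [[0,0,0,0,0,0,0],[0,0,0,0,0,0,0],[0,0,0,0,0,0,0],[0,0,0,0,0,0,0],[0,0,0,0,0,0,0]],
], squeeze=20)

```text
t: 13.2
tcp_pos: [0.6169, -0.1292, 0.105]
eef_rot: [-0.428, 0.865, 0.119, 0.231]
force: [-8.2, -0.5, 7.7]
grip_width: 0.0334
finger_force: 19.3
```

```bash
python3 - <<'E'
from h import *
im=imaging.read_camera("top")
P=[proj("top",W(0.02,y,.088)) for y in np.arange(-.02,.11,.002)]
g=cv2.cvtColor(im,cv2.COLOR_BGR2GRAY);print([int(g[int(round(p[1])),int(round(p[0]))]) for p in P])
E
```

```text
[56, 56, 63, 66, 49, 32, 35, 78, 86, 110, 112, 114, 110, 111, 93, 93, 87, 74, 100, 100, 115, 111, 111, 59, 32, 33, 33, 36, 40, 41, 39, 40, 38, 41, 36, 33, 33, 27, 20, 40, 44, 26, 29, 32, 32, 72, 92, 95, 100, 99, 95, 94, 91, 82, 84, 94, 102, 96, 108, 84, 101, 99, 116, 118, 115]
```

Request:
apply_moves([
  [[0,0,0,0,0,0,0],[0,0,0,0,0,0,0],[0,0,0,0,0,0,0]],
], squeeze=20)

```text
t: 13.62
tcp_pos: [0.6169, -0.1292, 0.1049]
eef_rot: [-0.428, 0.865, 0.119, 0.231]
force: [-8.6, -0.7, 6.9]
grip_width: 0.0335
finger_force: 19.3
```

Request:
apply_moves([
  [[0,0,0,0,0,0,0.95],[0,0,0,0,0,0,0.95],[0,0,0,0,0,0,0.95],[0,0,0,0,0,0,0.95],[0,0,0,0,0,0,0.95]],
])

```text
t: 14.25
tcp_pos: [0.6201, -0.1298, 0.1048]
eef_rot: [-0.427, 0.866, 0.117, 0.233]
force: [-0.3, 0.4, 0.3]
grip_width: 0.0808
finger_force: 0.0
```

```bash
python3 - <<'E'
from h import *
z=Rl(30).as_matrix()[:,2];p=telemetry.state()['tcp_pos']
plan(p-.14*z,Rl(30),.95,n=3)
E
```

```text
t 14.25 n 3 dist 0.14 deg 0.33 C [-0.0193 -0.0813  0.1048]
[-0.0, 0.0, -0.39, 0.0, 0.0, -0.0, 0.95]
[-0.0, 0.0, -0.39, 0.0, 0.0, -0.0, 0.95]
[-0.0, 0.0, -0.39, 0.0, 0.0, -0.0, 0.95]
```

The trigger stopped firmly at 33.5 mm, 4.5 mm short of its full stroke, so the block is held and the trigger is released. Now I'll back off along the lean and go over to the guard.

Request:
apply_moves([
  [[0,0,-0.3,0,0,0,0.95],[0,0,-0.39,0,0,0,0.95],[0,0,-0.39,0,0,0,0.95],[0,0,-0.4,0,0,0,0.95],[0,0,-0.4,0,0,0,0.95]],
])

```text
t: 14.88
tcp_pos: [0.5507, -0.2209, 0.301]
eef_rot: [-0.427, 0.866, 0.117, 0.233]
force: [0.1, -0.2, -0.7]
grip_width: 0.0815
finger_force: 0.0
```

```bash
cat >> h.py <<'E'
Rg=Ro.from_matrix(np.c_[EY,EX,-EZ])
E
python3 - <<'E'
from h import *
plan(W(-.06,.073,.36),Rg,.95)
s=telemetry.state();print(s['joint_positions'])
im=imaging.read_camera("top")
P=[proj("top",W(0.02,y,.088)) for y in np.arange(-.02,.11,.002)]
g=cv2.cvtColor(im,cv2.COLOR_BGR2GRAY);print([int(g[int(round(p[1])),int(round(p[0]))]) for p in P])
E
```

```text
t 14.875 n 10 dist 0.1813 deg 93.93 C [-0.1338 -0.0817  0.301 ]
[-0.08, 0.13, -0.01, 0.08, 0.08, 0.31, 0.95]
[-0.06, 0.14, -0.02, 0.08, 0.08, 0.31, 0.95]
[-0.03, 0.14, -0.03, 0.08, 0.08, 0.31, 0.95]
[-0.01, 0.15, -0.03, 0.08, 0.08, 0.31, 0.95]
[0.01, 0.14, -0.04, 0.08, 0.08, 0.31, 0.95]
[0.04, 0.14, -0.05, 0.08, 0.08, 0.31, 0.95]
[0.06, 0.13, -0.05, 0.08, 0.08, 0.31, 0.95]
[0.08, 0.12, -0.05, 0.08, 0.08, 0.31, 0.95]
[0.1, 0.1, -0.05, 0.08, 0.08, 0.31, 0.95]
[0.12, 0.08, -0.05, 0.08, 0.08, 0.31, 0.95]
[-0.4260361   0.25503354  0.16716008 -0.52392695 -1.38373769 -0.15440109]
[56, 56, 62, 64, 49, 26, 32, 83, 87, 107, 112, 113, 113, 110, 91, 89, 85, 76, 98, 96, 113, 113, 113, 60, 38, 37, 38, 37, 44, 37, 38, 30, 31, 40, 27, 31, 31, 28, 32, 38, 29, 24, 37, 31, 31, 65, 94, 93, 97, 102, 98, 95, 88, 85, 84, 93, 107, 100, 113, 88, 101, 98, 109, 113, 116]
```

Request:
apply_moves([
  [[-0.08,0.13,-0.01,0.08,0.08,0.31,0.8],[-0.06,0.14,-0.02,0.08,0.08,0.31,0.8],[-0.03,0.14,-0.03,0.08,0.08,0.31,0.8],[-0.01,0.15,-0.03,0.08,0.08,0.31,0.8],[0.01,0.14,-0.04,0.08,0.08,0.31,0.8]],
])

```text
t: 15.55
tcp_pos: [0.5127, -0.1436, 0.3298]
eef_rot: [-0.052, 0.988, 0.069, 0.127]
force: [-0.2, -0.2, 0.9]
grip_width: 0.0685
finger_force: 0.0
```

Request:
apply_moves([
  [[0.04,0.14,-0.05,0.08,0.08,0.31,0.8],[0.06,0.13,-0.05,0.08,0.08,0.31,0.8],[0.08,0.12,-0.05,0.08,0.08,0.31,0.8],[0.1,0.1,-0.05,0.08,0.08,0.31,0.8],[0.12,0.08,-0.05,0.08,0.08,0.31,0.8]],
])

```text
t: 16.18
tcp_pos: [0.4736, -0.067, 0.3605]
eef_rot: [0.33, 0.944, 0.01, -0.001]
force: [0.8, -1.7, 0.4]
grip_width: 0.0685
finger_force: 0.0
```

```bash
python3 - <<'E'
from h import *
plan(W(.104,.073,.33),Rg,.8)
s=telemetry.state();print(s['joint_positions'])
E
```

```text
t 16.175 n 4 dist 0.1655 deg 1.57 C [-0.0586  0.0732  0.3605]
[0.01, 0.34, 0.07, 0.01, -0.0, -0.01, 0.8]
[0.0, 0.34, 0.07, 0.01, -0.0, -0.01, 0.8]
[0.0, 0.34, 0.07, 0.01, -0.0, -0.01, 0.8]
[0.0, 0.34, 0.07, 0.01, -0.0, -0.01, 0.8]
[ 0.18624788  0.05248964 -0.00940048 -0.01875487 -1.5013496  -2.42894197]
```

Request:
apply_moves([
  [[0,0.34,0.07,0.01,0,-0.01,0.8],[0,0.34,0.07,0.01,0,-0.01,0.8],[0,0.34,0.07,0.01,0,-0.01,0.8],[0,0.34,0.07,0.01,0,-0.01,0.8],[0,0,0,0,0,0,0.8]],
])

```text
t: 16.8
tcp_pos: [0.5748, 0.0636, 0.3259]
eef_rot: [0.317, 0.948, -0.0, -0.006]
force: [-0.7, -1.4, 0.9]
grip_width: 0.0686
finger_force: 0.0
```

```bash
python3 - <<'E'
from h import *
plan(W(.104,.073,.22),Rg,.8,maxd=.04)
c=imaging.calibration("wrist");im=imaging.read_camera("wrist")
for y in (.0013,.073,.145): print((proj("wrist",W(.104,y,.272),c)/.7).round(0))
cv2.imwrite("pics/w4.png",cv2.resize(im,(800,600),interpolation=cv2.INTER_CUBIC))
import pickle;pickle.dump(c,open("w4.pkl","wb"))
E
```

```text
t 16.8 n 3 dist 0.1059 deg 0.81 C [0.1066 0.0723 0.3259]
[-0.0, -0.01, 0.29, -0.0, -0.01, 0.01, 0.8]
[-0.0, -0.01, 0.29, -0.0, -0.01, 0.01, 0.8]
[0.0, -0.01, 0.29, -0.0, -0.01, 0.01, 0.8]
[392. 403.]
[392. 294.]
[393. 164.]
```

View pics/w4.png

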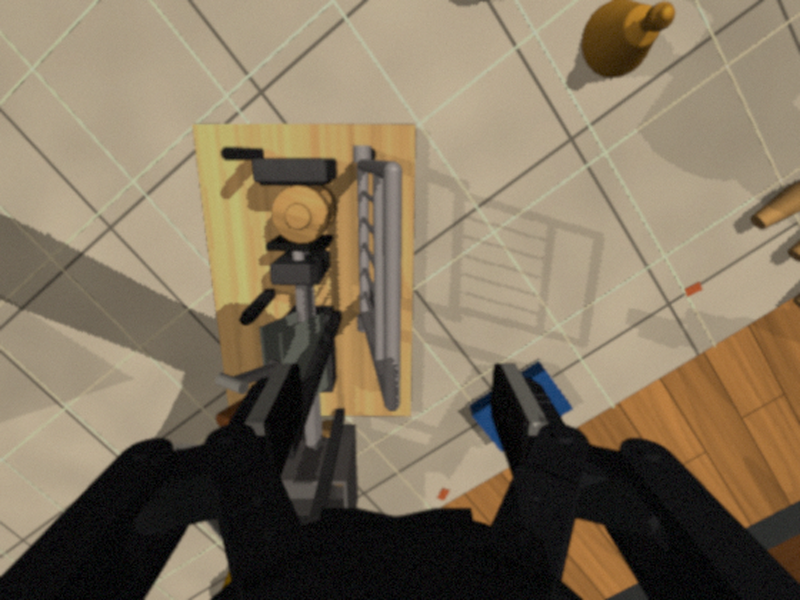

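The guard bar runs down column 391 from row 165 to 405, as predicted, and it sits between the open fingers. The torso at (300,213) is between pad and fixed jaw. Descending to the bar and gripping.

Request:
apply_moves([
  [[0,-0.01,0.29,0,-0.01,0.01,0.8],[0,-0.01,0.29,0,-0.01,0.01,0.8],[0,0,0.29,0,-0.01,0.01,0.8],[0,0,0,0,0,0,0.8],[0,0,0,0,0,0,0.8]],
])

```text
t: 17.48
tcp_pos: [0.5733, 0.0593, 0.2263]
eef_rot: [0.326, 0.945, -0.001, 0.005]
force: [0.2, 0.6, 0.3]
grip_width: 0.0682
finger_force: 0.0
```

Request:
apply_moves([
  [[0,0,0,0,0,0,0],[0,0,0,0,0,0,0],[0,0,0,0,0,0,0],[0,0,0,0,0,0,0],[0,0,0,0,0,0,0]],
], squeeze=20)

```text
t: 18.1
tcp_pos: [0.5726, 0.0599, 0.2245]
eef_rot: [0.325, 0.946, -0.001, 0.003]
force: [-1.1, 1.0, 2.2]
grip_width: 0.009
finger_force: 20.2
```

Request:
apply_moves([
  [[0,0,0,0,0,0,0],[0,0,0,0,0,0,0]],
])

```text
t: 18.35
tcp_pos: [0.5726, 0.0599, 0.2245]
eef_rot: [0.326, 0.946, -0.001, 0.003]
force: [0.4, 1.8, 3.3]
grip_width: 0.009
finger_force: 20.3
```

```bash
python3 - <<'E'
from h import *
s=telemetry.state();print(toC(s['tcp_pos']),s['grip_width'],s['finger_force'],s['force'])
E
```

```text
[0.10231805 0.07178612 0.22451388] 0.008969701752884739 20.317406058311462 [0.36882699 1.78182221 3.28312574]
```

```bash
python3 - <<'E'
from h import *
th=[1.75]+list(1.75-.12*np.arange(1,13))+list(.31-.04*np.arange(1,9))
for a,b in zip(th,th[1:]):
    dx=-.16*(np.cos(b)-np.cos(a));dz=.16*(np.sin(b)-np.sin(a))
    print(round(b,2),[0,round(dx/.12,3),round(-dz/.12,3)])
E
```

```text
1.63 [0, np.float64(-0.159), np.float64(-0.019)]
1.51 [0, np.float64(-0.16), np.float64(0.0)]
1.39 [0, np.float64(-0.159), np.float64(0.019)]
1.27 [0, np.float64(-0.155), np.float64(0.038)]
1.15 [0, np.float64(-0.15), np.float64(0.056)]
1.03 [0, np.float64(-0.142), np.float64(0.074)]
0.91 [0, np.float64(-0.132), np.float64(0.09)]
0.79 [0, np.float64(-0.12), np.float64(0.106)]
0.67 [0, np.float64(-0.107), np.float64(0.119)]
0.55 [0, np.float64(-0.092), np.float64(0.131)]
0.43 [0, np.float64(-0.075), np.float64(0.141)]
0.31 [0, np.float64(-0.058), np.float64(0.149)]
0.27 [0, np.float64(-0.015), np.float64(0.051)]
0.23 [0, np.float64(-0.013), np.float64(0.052)]
0.19 [0, np.float64(-0.011), np.float64(0.052)]
0.15 [0, np.float64(-0.009), np.float64(0.053)]
0.11 [0, np.float64(-0.007), np.float64(0.053)]
0.07 [0, np.float64(-0.005), np.float64(0.053)]
0.03 [0, np.float64(-0.003), np.float64(0.053)]
-0.01 [0, np.float64(-0.001), np.float64(0.053)]
```

Request:
apply_moves([
  [[0,-0.159,-0.019,0,0,0,0],[0,-0.16,0,0,0,0,0],[0,-0.159,0.019,0,0,0,0],[0,-0.155,0.038,0,0,0,0],[0,0,0,0,0,0,0]],
])

```text
t: 18.98
tcp_pos: [0.5246, -0.0025, 0.2192]
eef_rot: [0.327, 0.945, -0.002, 0.003]
force: [4.1, -3.3, 1.1]
grip_width: 0.0089
finger_force: 20.0
```

```bash
python3 - <<'E'
from h import *
s=telemetry.state();p=toC(s['tcp_pos']);print(p,s['grip_width'],s['finger_force'],s['force'],"theta",np.arctan2(p[2]+.048-.115,.074-p[0]),"r",np.hypot(p[2]+.048-.115,.074-p[0]),np.degrees((Ro.from_quat(s['eef_rot']).inv()*Rg).as_rotvec()))
E
```

```text
[0.02356981 0.07196407 0.21919934] 0.008873784963940954 19.958032965660095 [ 4.08619327 -3.26150686  1.10705588] theta 1.2508381063796845 r 0.16033666053743137 [-0.13013106  0.42890684 -0.6217451 ]
```

Request:
apply_moves([
  [[0,-0.15,0.056,0,0,0,0],[0,-0.142,0.074,0,0,0,0],[0,-0.132,0.09,0,0,0,0],[0,-0.12,0.106,0,0,0,0],[0,0,0,0,0,0,0]],
])

```text
t: 19.6
tcp_pos: [0.485, -0.0533, 0.1792]
eef_rot: [0.326, 0.945, -0.002, 0.003]
force: [6.1, -2.3, -1.2]
grip_width: 0.0092
finger_force: 19.9
```

```bash
python3 - <<'E'
from h import *
s=telemetry.state();p=toC(s['tcp_pos']);print(p,s['grip_width'],s['finger_force'],s['force'],"theta",np.arctan2(p[2]+.048-.115,.074-p[0]),"r",np.hypot(p[2]+.048-.115,.074-p[0]),np.degrees((Ro.from_quat(s['eef_rot']).inv()*Rg).as_rotvec()))
E
```

```text
[-0.04077543  0.07242392  0.17921551] 0.009211580631307614 19.865553081035614 [ 6.11243    -2.25895797 -1.15377209] theta 0.7741210346329727 r 0.1605170368372644 [-0.04616319  0.43417644 -0.58919344]
```

Request:
apply_moves([
  [[0,-0.107,0.119,0,0,0,0],[0,-0.092,0.131,0,0,0,0],[0,-0.075,0.141,0,0,0,0],[0,-0.058,0.149,0,0,0,0],[0,0,0,0,0,0,0]],
])

```text
t: 20.23
tcp_pos: [0.4621, -0.0834, 0.1145]
eef_rot: [0.326, 0.945, -0.0, 0.004]
force: [6.9, 2.7, -2.2]
grip_width: 0.0089
finger_force: 19.6
```

```bash
python3 - <<'E'
from h import *
s=telemetry.state();p=toC(s['tcp_pos']);print(p,s['grip_width'],s['finger_force'],s['force'],"theta",np.arctan2(p[2]+.048-.115,.074-p[0]),"r",np.hypot(p[2]+.048-.115,.074-p[0]))
E
```

```text
[-0.0786201   0.07229692  0.11451694] 0.008898496532153511 19.632187485694885 [ 6.93915255  2.66178646 -2.24911396] theta 0.3018288806847295 r 0.15984603213803342
```

Request:
apply_moves([
  [[0,-0.01,0.051,0,0,0,0],[0,-0.01,0.052,0,0,0,0],[0,-0.008,0.052,0,0,0,0],[0,-0.007,0.053,0,0,0,0],[0,-0.005,0.053,0,0,0,0]],
])

```text
t: 20.85
tcp_pos: [0.4587, -0.0877, 0.0842]
eef_rot: [0.326, 0.945, -0.001, 0.004]
force: [5.1, -1.2, -0.2]
grip_width: 0.0091
finger_force: 19.5
```

Request:
apply_moves([
  [[0,0,0.05,0,0,0,0],[0,0,0.04,0,0,0,0],[0,0,0,0,0,0,0]],
])

```text
t: 21.22
tcp_pos: [0.4582, -0.0879, 0.0731]
eef_rot: [0.326, 0.945, -0.002, 0.003]
force: [4.6, -3.1, -0.6]
grip_width: 0.009
finger_force: 19.5
```

```bash
python3 - <<'E'
from h import *
s=telemetry.state();p=toC(s['tcp_pos']);print(p,s['grip_width'],s['finger_force'],s['force'],"theta",np.arctan2(p[2]+.048-.115,.074-p[0]),"r",np.hypot(p[2]+.048-.115,.074-p[0]))
E
```

```text
[-0.08459482  0.07259457  0.07312042] 0.008970601651044133 19.54014390707016 [ 4.61484328 -3.14867642 -0.6470918 ] theta 0.0385724382979876 r 0.1587128757894639
```

Estimated angle is 0.04 rad and nothing touches yet. I'll creep down until the rests push back.

Request:
apply_moves([
  [[0,0,0.03,0,0,0,0],[0,0,0,0,0,0,0]],
])

```text
t: 21.48
tcp_pos: [0.4583, -0.088, 0.0717]
eef_rot: [0.325, 0.946, -0.002, 0.003]
force: [-1.4, -0.2, 14.0]
grip_width: 0.0086
finger_force: 20.9
```

Request:
apply_moves([
  [[0,0,0.03,0,0,0,0],[0,0,0,0,0,0,0]],
])

```text
t: 21.72
tcp_pos: [0.4589, -0.0884, 0.0702]
eef_rot: [0.325, 0.946, -0.003, 0.004]
force: [-4.5, -0.5, 27.4]
grip_width: 0.0088
finger_force: 22.5
```

Request:
apply_moves([
  [[0,0,0.02,0,0,0,0],[0,0,0,0,0,0,0]],
])

```text
t: 21.98
tcp_pos: [0.4594, -0.0887, 0.0686]
eef_rot: [0.324, 0.946, -0.003, 0.005]
force: [-5.4, -2.0, 31.4]
grip_width: 0.0092
finger_force: 23.5
```

The guard is on its rests. Opening and withdrawing straight up.

Request:
apply_moves([
  [[0,0,-0.02,0,0,0,0.4],[0,0,0,0,0,0,0.4],[0,0,0,0,0,0,0.4],[0,0,0,0,0,0,0.4],[0,0,0,0,0,0,0.4]],
])

```text
t: 22.6
tcp_pos: [0.4582, -0.0875, 0.066]
eef_rot: [0.326, 0.945, -0.002, 0.002]
force: [-0.7, 0.3, -0.4]
grip_width: 0.0342
finger_force: 0.0
```

Request:
apply_moves([
  [[0,0,-0.1,0,0,0,0.4],[0,0,-0.2,0,0,0,0.4],[0,0,-0.3,0,0,0,0.4],[0,0,-0.4,0,0,0,0.4],[0,0,-0.4,0,0,0,0.4]],
])

```text
t: 23.22
tcp_pos: [0.4575, -0.0867, 0.2369]
eef_rot: [0.326, 0.945, -0.001, 0.003]
force: [1.6, 0.5, -0.2]
grip_width: 0.0343
finger_force: 0.0
```

```bash
python3 - <<'E'
from h import *
s=telemetry.state();print(s['t'],toC(s['tcp_pos']),s['force'])
im=imaging.read_camera("side");a=cv2.resize(cv2.imread("pics/side0.png"),(560,420),interpolation=cv2.INTER_AREA)
d=cv2.absdiff(im,a).max(2)
for n,(x,y) in {"bell":(353,470),"funnel":(440,500),"dish":(480,438)}.items():
    x,y=int(x*.7),int(y*.7);print(n,np.median(d[y-20:y+20,x-20:x+20]))
# guard bar expected ends when shut, gray level along the bar vs the old picture
g=cv2.cvtColor(im,cv2.COLOR_BGR2GRAY)
for th in (0,.05,.1,.2,1.75):
    v=[]
    for y in np.linspace(.01,.135,20):
        q=proj("side",W(.074-.16*np.cos(th),y,.115+.16*np.sin(th)));v.append(int(g[int(round(q[1])),int(round(q[0]))]))
    print(th,v)
cv2.imwrite("pics/fin.png",cv2.resize(im[70:260,150:360],None,fx=3.1,fy=3.1,interpolation=cv2.INTER_CUBIC))
E
```

```text
23.225 [-0.08411185  0.07388984  0.23686051] [ 1.59989417  0.49578827 -0.1787061 ]
bell 6.0
funnel 5.0
dish 3.0
0 [124, 125, 123, 118, 126, 125, 125, 128, 128, 126, 126, 122, 123, 119, 126, 128, 134, 127, 128, 126]
0.05 [73, 72, 87, 91, 89, 88, 88, 89, 89, 86, 88, 90, 95, 89, 90, 98, 101, 145, 148, 146]
0.1 [72, 72, 74, 69, 73, 85, 86, 88, 86, 88, 88, 90, 85, 88, 90, 99, 91, 100, 146, 145]
0.2 [87, 85, 74, 65, 65, 69, 69, 63, 67, 72, 89, 86, 88, 88, 86, 87, 89, 88, 88, 87]
1.75 [138, 137, 137, 32, 39, 36, 139, 139, 139, 136, 135, 114, 136, 141, 145, 146, 146, 141, 77, 94]
```

The bar's grey shows at angle 0 only, the bell, funnel and dish haven't moved, and the arm is clear of everything. Handing in.

```bash
python3 -c "
from bench import arm
print(arm.job_done())"
```

```text
the job is handed in; nothing more can be done
None
```

I handed the job in at about 23 s; no verdict came back. The trigger stopped firm at 20 N on the sixth working stroke and was let go, but the holding force was never measured. The guard was lowered onto its rests at angle 0, and the funnel, bell and dish look unmoved on camera.

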